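# Lock a beacon into the press-and-turn mount

### The job

Take the flat-sided yellow beacon out of the oak stand and lock it upright in the slotted mount: feel gently for the slot with its T-shaped foot, push it down against the spring, turn it a quarter turn clockwise (seen from above) until it meets the stop, then let it rise into its lock and let go. Never force it, down on the steel plate or against the stop, and leave the other things where they are.

Things in the scene. Friction and masses are not known exactly. Their poses are not given: they have to be found in the camera images.
- beacon: Beacon to move: yellow upright block 26 mm thick (x), 44 wide (y), 90 tall, 0.13 to 0.25 kg. Origin: centre of the block's underside (shoulder); z up. Below it a neck 10 mm in diameter, 12 long, then a steel T-foot. Same after a half turn. At the start it stands in an end pocket of the oak stand, shoulder on the stand's top; lifts straight out.
- foot (a point): Centre of the underside of the beacon's T-foot, 18 mm below the shoulder; axes as the beacon's. The foot is 30 mm long (y), 12 wide (x), 6 thick (12 to 18 mm below the shoulder), its lower edges rounded 1.5 mm.
- stand: Fixed oak stand, 70 mm (x) by 170 (y) by 30 tall, with three pockets 17 mm (x) by 35 (y), 22 deep, at y = -55, 0 and 55 mm. Origin: centre of its underside. The flat-sided beacon stands in one end pocket, the round one in the other, either way round.
- mount: Fixed aluminium channel, 90 mm (x) by 150 (y); origin at the centre of its underside, z up. On it is clamped a steel slot plate, 80 by 84 mm, flat top at z = 42 mm, with a slot 33 mm long (y) by 15 wide (x), centred at x = 0. The slot's middle lies anywhere up to 20 mm either way of y = 0: this is not measured and must be seen or felt for. The plate does not shift.
- plate_top (a point): Point of the mount at the height of the plate's top, at x = y = 0 of the mount (not the slot's true middle); axes as the mount's. Shoulder heights above it: 18 mm with the foot on the plate beside the slot; 10 mm with the foot in the slot on the unpushed spring pad (round, 8 mm below the top; 5 N at first touch, 11 N fully down); 0 mm with the block on the plate.
- lock (a point): Point of the mount 7 mm above the plate's top, x = y = 0: the height of the shoulder when locked. The foot turns only with the shoulder under 3 mm above the plate (0 to 2 is good), only clockwise seen from above, 90 degrees, to a stop about 5 degrees beyond. There (foot along the mount's x, within 10 degrees) the spring lifts it 7 mm into a notch that stops it turning back.
- spare: Bystander: a round yellow beacon, 42 mm in diameter and 80 mm tall, in the other end pocket of the stand. Origin at the centre of its shoulder.
- picket: Bystander: steel snow picket, an upturned V section 320 mm long (y), about 50 mm wide and 27 mm tall, lying. Origin at the centre of its underside.
- compass: Bystander: blue plastic compass housing, 70 by 55 mm, 19 mm tall. Origin at the centre of its underside.
- cap: Bystander: brass survey marker cap, 60 mm in diameter, 13 mm tall. Origin at the centre of its underside.
Not all that is in view belongs to the job. Leave any purple look-alike of the beacon alone. What is shaped like the mount but orange is not meant.

How it is judged:
By the outcome, as a careful person would: the job done as asked, in the order asked, and still so for the second after the job is handed in, with the robot touching nothing.
It also fails if it takes over 72 s, if anything falls off the work surface, if the arm or the gripper's body presses on something with over 40 N, if the wrist force passes 120 N, or if a joint passes its speed limit or range.

### The arm

A 6-joint arm with a two-finger parallel gripper is mounted at the origin on the work surface. World frame = base frame: x ahead of the robot, y to its left, z up, the work surface at z = 0. Lengths are in m, angles in degrees, forces in N, time in s.
With the tool pointing down it reaches from about 0.325 to 0.875 m from the base axis. Payload 4.4 kg.
Tool frame: the origin (TCP) lies between the finger pads; the fingertips stand 17 mm ahead of it and the grasp point (between the pads) lies 2 mm behind it; z points along the fingers, y is the line along which they close (so a half turn about z gives the same grasp; the last joint's range is limited). The gripper opens to 85 mm and grips with 20 to 120 N. Pads are 22 mm wide; open, the fingers measure 114 mm over their backs; the gripper's body (76 mm by 85 mm) begins 54 mm behind the grasp point. The pads swing forward as they close: fully open they stand 13 mm farther back than shut.
Start: joints at [-8.623, 11.837, 88.321, -0, 79.842, -8.623], TCP at [0.575, -0, 0.248] pointing down, gripper open.
Joint ranges: [-156.59, 156.59], [-49.26, 127.26], [12.9, 141.05], [-63.56, 243.56], [4.71, 150.69], [-161.64, 161.64]. Speed limits (degrees/s): [159.86, 159.86, 180, 180, 180, 180].

### API

Orientations are given as [roll, pitch, yaw] about the fixed x, y, z axes, in that order (R = Rz(yaw) Ry(pitch) Rx(roll)).
In Python, from plant import * gives the robot as it stands.
- The arm moves only by the shell command python3 -m creep 'ROWS' [FORCE]. ROWS is JSON, a list that holds one entry, the list of rows, each a list of 7 numbers: the shift along the world's x, y, z in mm, then the turn, a rotation vector about the world's x, y, z in rad, then the finger opening in mm, from 0 to 85.4. A call has 1 to 12 rows; each row shifts and turns the commanded pose from where the row before left it; what a row does not reach is not made up. A row lasts 1/10 s, in which the tool goes at most 50 mm and 8.59 degrees, less where a joint would pass 70% of its speed; a pose out of reach is approached as far as the arm can. A call is refused whole if a number of a shift passes 50 or a number of a turn 0.15, either way. A call with a gripper value outside its range is refused whole. The fingers move at their own pace and stop on an object; FORCE is the grip in N (left out, the last holds). Time passes only in rows, so rows that do not move let the fingers close. It gives the time, the measured TCP pose, the force, the opening and the grip force at its end, in the units of the state.
- sense(): the state, without advancing time (a new reading comes with each control period).
- grab_frame(name): name is "scene" or "side" or "wrist"; returns a dict with "color" (420x560x3 uint8, red, green, blue), "mtx" (3x3 intrinsics, pixels), "R" (3x3) and "t" (3): a world point X has camera coordinates R X + t. Camera axes: x right, y down, z forward; pixel columns grow to the right and rows downward; lengths in m; the calibration is good to about 2 mm. A picture is of the moment at which its call begins. There is no depth.
- job_done(): hands the job in; it is judged then, once.
Trained networks look in the newest picture that a camera, given by its name, has taken for a name from the list of things; names that differ only in an ending like _2 or _b are one class to them, and where a whole thing is asked for, a point or a joint stands for the part that bears it (a point fixed in the world has none). Each returns a list of dicts, best first, with "p" (0 to 1); they miss things now and then, are a little off and sometimes report something else, mostly with a low value. They report only what shows in the picture. A call takes as long as a camera call. They do not tell look-alikes from the thing itself.
- find_in(camera, label): "box" ([left, top, right, bottom] in pixels, round what is visible of it).
- outline_of(camera, label): "region" (420x560 bool, what is visible of it) and "box" ([left, top, right, bottom] in pixels, round what is visible of it).
- tip_of(camera, label): "uv" ([column, row] in pixels: a listed point, or the origin of a listed thing).
The state is a dict: "t": time; "joints": joint angles; "qvel": joint speeds; "effort": joint torques, N m; "eef_pos": TCP position; "ee_rot": TCP orientation; "wrist_force": force on the tool from outside, world axes, zero at the start; "ft_torque": the same for the moment, N m; "opening": finger opening in m; "grip_force": force on a finger pad.
Only numpy, scipy, OpenCV 4.12 (cv2) and the standard library are available. Lean on these libraries where they do the work, as an engineer would, in place of code of your own. Each camera call takes 0.05 s, during which the arm holds its last target. There are 200 camera calls.

## Working session

There is one attempt and no reset: what is moved stays moved. The work goes in short steps, Python scripts to look and compute and a shell command to move; the robot and the scene stay as the last step left them, time stands still between calls to the robot, and variables do not carry over. Pictures are saved under pics/ and viewed, at most 10 in all, crops included, and the job is handed in when it is done.

```bash
mkdir -p pics; ls; cat > h.py <<'E'
from plant import *
import numpy as np, cv2
def save(f,n): cv2.imwrite('pics/'+n, f['color'][:,:,::-1])
def ray(f,uv):
    d=np.linalg.inv(f['mtx'])@np.array([uv[0],uv[1],1.0]); R=f['R']; return -R.T@f['t'], R.T@d
def atz(f,uv,z):
    c,d=ray(f,uv); return c+d*(z-c[2])/d[2]
def tri(obs):
    A=np.zeros((3,3));b=np.zeros(3)
    for f,uv in obs:
        c,d=ray(f,uv); d/=np.linalg.norm(d); P=np.eye(3)-np.outer(d,d); A+=P;b+=P@c
    return np.linalg.solve(A,b)
def proj(f,X):
    p=f['mtx']@(f['R']@np.array(X)+f['t']); return p[:2]/p[2]
E
python3 - <<'E'
from h import *
F={}
for c in ["scene","side"]:
    F[c]=grab_frame(c); save(F[c],c+'0.png')
    for l in ["beacon","stand","mount","spare","plate_top","lock","foot"]:
        for n,fn in (("box",find_in),("uv",tip_of)):
            try: print(c,l,n,[(np.round(r[n]).tolist(),round(r['p'],2)) for r in fn(c,l)][:4])
            except Exception as e: print(c,l,e)
print(sense()['t'])
im=np.hstack([F['scene']['color'],F['side']['color']])
E
```

```text
pics
scene beacon box [([306.0, 151.0, 321.0, 190.0], 0.89), ([316.0, 174.0, 336.0, 209.0], 0.67), ([273.0, 169.0, 292.0, 208.0], 0.65)]
scene beacon uv [([316.0, 182.0], 0.84), ([324.0, 204.0], 0.8), ([282.0, 199.0], 0.61), ([171.0, 220.0], 0.32)]
scene stand box [([312.0, 196.0, 387.0, 225.0], 0.85)]
scene stand uv [([348.0, 212.0], 0.67)]
scene mount box [([167.0, 150.0, 228.0, 188.0], 0.71), ([133.0, 197.0, 205.0, 238.0], 0.65), ([313.0, 193.0, 387.0, 224.0], 0.44)]
scene mount uv [([171.0, 223.0], 0.75), ([201.0, 170.0], 0.74)]
scene spare box [([362.0, 174.0, 387.0, 211.0], 0.75)]
scene spare uv [([373.0, 202.0], 0.65)]
scene plate_top box [([169.0, 155.0, 227.0, 186.0], 0.85), ([131.0, 200.0, 205.0, 240.0], 0.55)]
scene plate_top uv [([197.0, 161.0], 0.92), ([168.0, 211.0], 0.61)]
scene lock box [([170.0, 154.0, 229.0, 186.0], 0.85), ([135.0, 200.0, 204.0, 239.0], 0.77)]
scene lock uv [([199.0, 159.0], 0.91), ([166.0, 210.0], 0.55)]
scene foot box [([274.0, 166.0, 292.0, 210.0], 0.71), ([318.0, 175.0, 337.0, 213.0], 0.7), ([303.0, 147.0, 326.0, 190.0], 0.7)]
scene foot uv [([3
[... 506 characters left out ...]
.0, 404.0, 217.0], 0.64)]
side mount uv [([377.0, 190.0], 0.93), ([299.0, 173.0], 0.84)]
side spare box [([247.0, 282.0, 273.0, 335.0], 0.59)]
side spare uv [([259.0, 325.0], 0.83)]
side plate_top box [([273.0, 141.0, 324.0, 194.0], 0.85), ([354.0, 162.0, 405.0, 216.0], 0.58)]
side plate_top uv [([384.0, 180.0], 0.72), ([301.0, 152.0], 0.57)]
side lock box [([271.0, 137.0, 323.0, 197.0], 0.98), ([356.0, 159.0, 402.0, 219.0], 0.6)]
side lock uv [([295.0, 151.0], 0.9), ([380.0, 174.0], 0.88)]
side foot box [([325.0, 238.0, 354.0, 294.0], 0.68), ([269.0, 233.0, 289.0, 287.0], 0.65)]
side foot uv [([302.0, 250.0], 0.88), ([335.0, 292.0], 0.87), ([276.0, 285.0], 0.86), ([180.0, 220.0], 0.42)]
1.5
```

```bash
python3 - <<'E'
import cv2,numpy as np
a=cv2.imread('pics/scene0.png')[135:275,110:430]; b=cv2.imread('pics/side0.png')[130:370,170:430]
a=cv2.resize(a,None,fx=2.4,fy=2.4,interpolation=2); cv2.imwrite('pics/sceneA.png',a)
cv2.imwrite('pics/sideA.png',cv2.resize(b,None,fx=2.4,fy=2.4,interpolation=2))
E
```

```text
(no output)
```

View pics/sceneA.png

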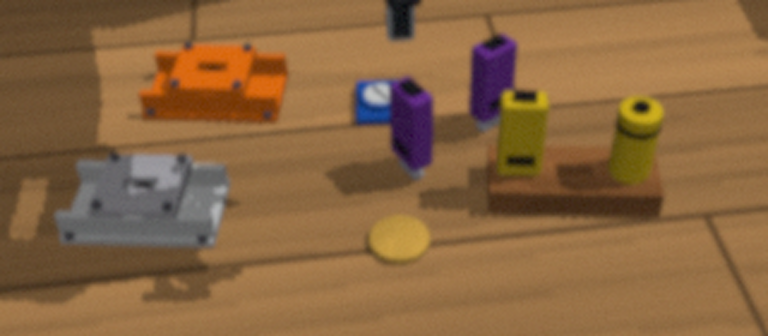

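View pics/sideA.png

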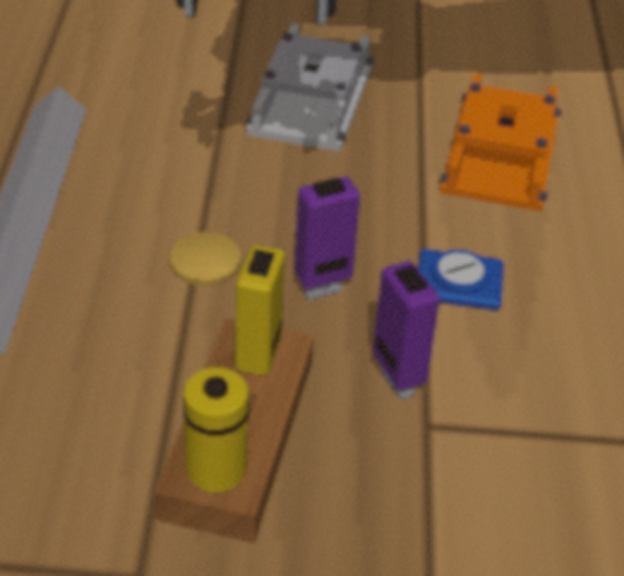

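The scene view shows the flat yellow beacon at about (328,190) in the near-left end of the stand. The round yellow spare is at (375,192). Two purple look-alikes stand at (282,188) and (316,170). The grey mount is at (170,218), the orange one (not meant) at (200,170). The side view has the flat beacon at (278,260), the spare at (260,310), purples at (306,228) and (339,267), the grey mount at (300,166) and the orange one at (378,190).

Candidates for the beacon are purple (282,188), purple (316,170), round yellow (375,192) and flat yellow (328,190). I choose the flat yellow.

```bash
python3 - <<'E'
from h import *
S=grab_frame("scene"); D=grab_frame("side")
c=lambda x,y:(x/2.4+110,y/2.4+135); d=lambda x,y:(x/2.4+170,y/2.4+130)
P={'beacontop':(c(525,97),d(261,262)),'spare top':(c(641,106),d(216,387)),
'plateTL?':(c(115,157),d(363,42)),'slot':(c(146,183),d(313,67)),'standcornerR':(c(660,212),d(250,540))}
for k,(a,b) in P.items(): 
    X=tri([(S,a),(D,b)]); print(k,X.round(4),(proj(S,X)-a).round(1),(proj(D,X)-b).round(1))
# plates at z=42mm
for n,f,q in (('scene',S,[c(p[0],p[1]) for p in [(115,157),(182,159),(169,208),(97,204)]]),('side',D,[d(*p) for p in [(290,38),(363,42),(340,145),(250,130)]])):
    for p in q: print(n,atz(f,p,0.042).round(3))
W=grab_frame("wrist"); save(W,'wrist0.png'); print(-W['R'].T@W['t'],W['mtx'],W['R'].round(3))
E
```

```text
beacontop [0.5593 0.1236 0.1199] [-0.4 -0.4] [-0.5  0.6]
spare top [0.5783 0.232  0.1107] [-0.1 -0.1] [-0.2  0.2]
plateTL? [ 0.4938 -0.2778  0.0423] [-1.2 -1.7] [-1.2  1.7]
slot [ 0.5378 -0.243   0.0378] [-0.1 -0.1] [-0.1  0.1]
standcornerR [ 0.567   0.264  -0.0279] [-5.8 -5.6] [-9.4  8. ]
scene [ 0.5   -0.275  0.042]
scene [ 0.513 -0.208  0.042]
scene [ 0.581 -0.218  0.042]
scene [ 0.565 -0.286  0.042]
side [ 0.562 -0.285  0.042]
side [ 0.491 -0.286  0.042]
side [ 0.508 -0.119  0.042]
side [ 0.588 -0.132  0.042]
[0.57549672 0.07534409 0.37282352] [[312.27542845   0.         282.54707385]
 [  0.         312.27542845 210.28383653]
 [  0.           0.           1.        ]] [[ 1.    -0.001 -0.   ]
 [-0.001 -0.955  0.295]
 [-0.001 -0.295 -0.955]]
```

View pics/wrist0.png

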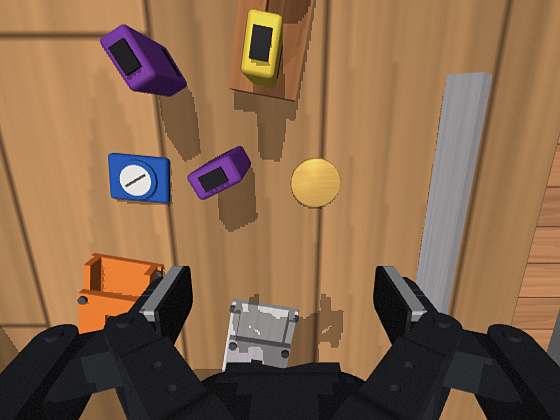

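The wrist view shows the flat yellow beacon at (262,45) standing in the near end of the stand, turned slightly. The purples are at (143,60) and (218,173), the brass cap at (315,183), the compass at (138,178), the picket at (455,200), the grey mount at (260,330) and the orange one at (120,290). I'll move over the beacon for a close look.

```bash
python3 -m creep '[[[-5,30,0,0,0,0,85],[-5,30,0,0,0,0,85],[-5,30,0,0,0,0,85],[0,0,0,0,0,0,85],[0,0,0,0,0,0,85]]]'; python3 - <<'E'
from h import *
W=grab_frame("wrist"); save(W,'wrist1.png'); np.savez('w1.npz',**W)
hsv=cv2.cvtColor(W['color'],cv2.COLOR_RGB2HSV)
print([(r['p'],r['box']) for r in find_in('wrist','beacon')])
print(sense()['ee_rot'],sense()['eef_pos'],sense()['t'])
E
```

```text
t: 2.15
eef_pos: [0.5599, 0.0904, 0.2483]
ee_rot: [180.0, 0.0, 90.1]
wrist_force: [-0.6, -0.2, 0.1]
opening: 0.0848
grip_force: 0.0
[(0.71, [137.6, 139.3, 206.7, 197.7]), (0.59, [266.4, 133.0, 302.4, 198.6]), (0.56, [214.0, 221.6, 264.8, 291.1])]
[1.79987902e+02 3.17341609e-02 8.99698577e+01] [0.56021069 0.0892739  0.24832515] 2.25
```

View pics/wrist1.png

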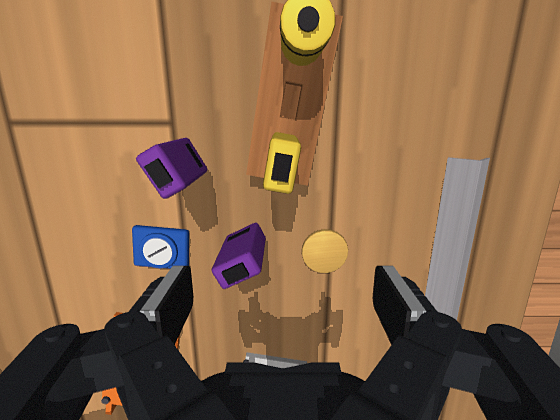

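The close view confirms the flat yellow beacon with a black top label at (283,165) in the near pocket. The spare is at (307,18), and the purples are at (172,165) and (240,255). I'll fit the block's silhouette in three views.

```bash
cat > fit.py <<'E'
from h import *
from scipy.optimize import minimize
def box_pts(p,sx,sy,z0,z1):
    x,y,z,a=p; c,s=np.cos(a),np.sin(a)
    return [(x+c*u-s*v,y+s*u+c*v,z+w) for u in(-sx/2,sx/2) for v in(-sy/2,sy/2) for w in(z0,z1)]
def yellow(f,uv,r):
    h=cv2.cvtColor(f['color'],cv2.COLOR_RGB2HSV)
    m=((h[...,0]>22)&(h[...,0]<33)&(h[...,1]>195)&(h[...,2]>50)).astype(np.uint8)
    z=np.zeros_like(m); u,v=map(int,uv); z[max(v-r,0):v+r,max(u-r,0):u+r]=1
    m=cv2.morphologyEx(m*z,cv2.MORPH_CLOSE,np.ones((13,13)))
    n,l,st,_=cv2.connectedComponentsWithStats(m); k=1+np.argmax(st[1:,4]); return (l==k).astype(np.uint8),st[k]
def iou_cost(p,obs,sx,sy,z0,z1):
    t=0
    for f,m in obs:
        q=np.array([proj(f,X) for X in box_pts(p,sx,sy,z0,z1)],np.float32)
        h=cv2.convexHull(q); K=4; im=np.zeros((420*K,560*K),np.uint8)
        cv2.fillConvexPoly(im,np.round((h+0.5)*K*16-8).astype(np.int32),1,shift=4)
        M=cv2.resize(m,None,fx=K,fy=K,interpolation=0); t+=1-(im&M).sum()/((im|M).sum())
    return t
E
python3 - <<'E'
from fit import *
W=dict(np.load('w1.npz')); S=grab_frame('scene'); D=grab_frame('side')
obs=[]
for f,uv,r in((W,(283,165),36),(S,(328,190),21),(D,(279,262),27)):
    m,st=yellow(f,uv,r); print(st); obs.append((f,m))
best=None
for a in(-.35,-.15,.05):
    r=minimize(iou_cost,[.559,.1236,.03,a],(obs,.026,.044,0,.09),method='Nelder-Mead',options=dict(initial_simplex=np.array([.559,.1236,.03,a])+np.vstack([np.zeros(4),np.diag([.006,.006,.006,.15])]),xatol=1e-4,maxiter=150))
    print(r.x[:3].round(4),np.degrees(r.x[3]).round(1),r.fun)
for k in range(3):
  r=minimize(iou_cost,[.559,.1236,.03,-.15],(obs[k:k+1],.026,.044,0,.09),method='Nelder-Mead',options=dict(initial_simplex=np.array([.559,.1236,.03,-.15])+np.vstack([np.zeros(4),np.diag([.006,.006,.006,.15])]),xatol=1e-4,maxiter=150))
  print(k,r.x[:3].round(4),np.degrees(r.x[3]).round(1),r.fun)
# top label centre in wrist
g=W['color'][140:195,262:304].max(2)<60; v,u=np.nonzero(g); print('label',atz(W,(u.mean()+262,v.mean()+140),.12),cv2.minAreaRect(np.stack([u,v],1).astype(np.float32)))
E
```

```text
[267 159   1   2   2]
[318 174  20  34 607]
[252 235  36  54 937]
[0.5595 0.1248 0.0239] -5.2 1.4087438831187977
[0.5597 0.1241 0.0241] -5.3 1.407773980773304
[0.5597 0.1246 0.0243] -4.7 1.407183548027582
0 [ 0.2963 -0.604  -5.2447] 134.6 0.7181818181818183
1 [ 0.502   0.1401 -0.0233] -9.3 0.049170674256551195
2 [0.5597 0.1269 0.0257] -3.9 0.2070988559694925
label [0.55936297 0.12437543 0.12      ] ((19.507339477539062, 26.95779800415039), (16.919940948486328, 26.986236572265625), 9.865806579589844)
```

```bash
sed -i 's/m=((h\[.*/b=f["color"].astype(int); m=((b[...,0]>1.8*b[...,2]+20)\&(b[...,1]>0.78*b[...,0])).astype(np.uint8)/' fit.py; python3 - <<'E'
from fit import *
W=dict(np.load('w1.npz')); S=grab_frame('scene'); D=grab_frame('side')
print(W['color'][[142,165,185,190],[283,296,283,282]], W['color'][170,260],D['color'][270,279])
obs=[]
for f,uv,r in((W,(283,165),36),(S,(328,190),21),(D,(279,262),27)):
    m,st=yellow(f,uv,r); print(st); obs.append((f,m))
for o in(obs,obs[:1]+obs[1:2],obs[:1]+obs[2:]):
    r=minimize(iou_cost,[.559,.1236,.03,-.15],(o,.026,.044,0,.09),method='Nelder-Mead',options=dict(initial_simplex=np.array([.559,.1236,.03,-.15])+np.vstack([np.zeros(4),np.diag([.006,.006,.006,.15])]),xatol=1e-4,maxiter=150))
    print(r.x[:3].round(4),np.degrees(r.x[3]).round(1),r.fun)
E
```

```text
[[230 201  72]
 [183 157  51]
 [238 207  73]
 [196 164  53]] [170 111  68] [146 124  22]
[ 263  132   38   62 1354]
[317 172  23  36 686]
[ 252  235   38   54 1338]
[0.5591 0.124  0.0264] -10.6 0.7097549303538095
[0.559  0.1238 0.0264] -10.1 0.370019473488151
[0.5591 0.1238 0.0234] -10.0 0.6119558018795347
```

```bash
python3 -m creep '[[[-1,18,-20,0,0,-0.0875,80],[0,17,-30,0,0,-0.0875,75],[0,0,-35,0,0,0,70],[0,0,-35,0,0,0,70],[0,0,-28,0,0,0,70],[0,0,-20,0,0,0,70],[0,0,0,0,0,0,70],[0,0,0,0,0,0,70]]]' 50; python3 - <<'E'
from h import *
W=grab_frame("wrist"); save(W,'wrist2.png')
s=sense();print(s['ee_rot'],s['eef_pos'],s['t'],s['wrist_force'])
E
```

```text
t: 3.25
eef_pos: [0.5592, 0.1246, 0.0804]
ee_rot: [-180.0, 0.0, 79.9]
wrist_force: [1.1, 0.5, 0.6]
opening: 0.07
grip_force: 0.0
[ 1.79886879e+02 -2.58994537e-02  7.99419277e+01] [0.56012065 0.12470491 0.08146491] 3.3 [ 0.46282286 -0.00260398  0.53118967]
```

View pics/wrist2.png

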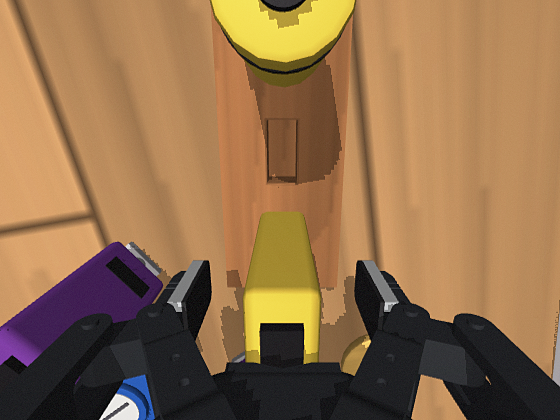

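The beacon's face at (282,290) sits centred and square between the open pads at (190,285) and (378,285). The middle pocket is at (283,150), empty. I'll close and lift.

```bash
python3 -m creep '[[[0,0,0,0,0,0,15],[0,0,0,0,0,0,15],[0,0,0,0,0,0,15],[0,0,0,0,0,0,15],[0,0,0,0,0,0,15],[0,0,0,0,0,0,15],[0,0,5,0,0,0,15],[0,0,15,0,0,0,15],[0,0,20,0,0,0,15],[0,0,30,0,0,0,15],[0,0,30,0,0,0,15],[0,0,30,0,0,0,15]]]' 60; python3 -m creep '[[[0,-10,25,0,0,0,15],[0,-30,5,0,0,0,15],[-2,-40,0,0,0,0,15],[-2,-45,0,0,0,0,15],[-2,-45,0,0,0,0,15],[-2,-45,0,0,0,0,15],[-2,-45,0,0,0,0,15],[-2,-45,0,0,0,0,15],[-2,-45,0,0,0,0,15],[-2,-45,0,0,0,0,15],[-1,-40,0,0,0,0,15],[0,-15,0,0,0,0,15]]]'; python3 -m creep '[[[0,0,0,0,0,0,15],[0,0,0,0,0,0,15]]]';  python3 - <<'E'
from h import *
W=grab_frame("wrist"); save(W,'wrist3.png'); np.savez('w3.npz',**W)
for n in("scene","side"):
    f=grab_frame(n); save(f,n+'3.png'); np.savez(n+'3.npz',**f)
s=sense();print(s['joints'],s['ee_rot'],s['eef_pos'],s['t'],s['wrist_force'])
E
```

```text
t: 4.5
eef_pos: [0.5584, 0.125, 0.2118]
ee_rot: [-180.0, 0.0, 80.0]
wrist_force: [0.8, -0.0, -1.6]
opening: 0.0254
grip_force: 59.4
t: 5.7
eef_pos: [0.5409, -0.3289, 0.2406]
ee_rot: [-180.0, 0.1, 79.8]
wrist_force: [0.7, 0.8, -2.2]
opening: 0.0254
grip_force: 59.5
t: 5.9
eef_pos: [0.5418, -0.3239, 0.2401]
ee_rot: [-179.9, -0.1, 80.0]
wrist_force: [-0.5, 0.4, -1.1]
opening: 0.0255
grip_force: 59.5
[-3.86480446e+01  1.89437704e+01  8.03704479e+01  2.44234309e-02
  8.07285048e+01 -2.87440361e+01] [-1.79974131e+02 -4.16774005e-02  8.00920382e+01] [ 0.54224856 -0.3230835   0.24033727] 6.05 [ 0.55993952 -0.37528547 -1.81464283]
```

View pics/wrist3.png

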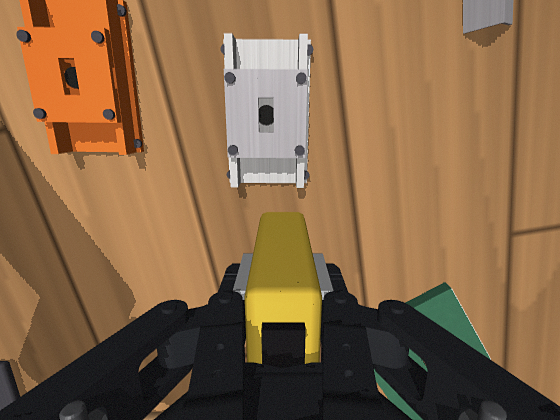

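The grey mount is clear at (267,112), with its slot at about (266,115). The beacon is held square at (283,290), and the orange mount is off at (75,80). I'll zoom in on the slot.

```bash
python3 - <<'E'
import cv2
a=cv2.imread('pics/wrist3.png')[60:170,215:325]
cv2.imwrite('pics/crop3.png',cv2.resize(a,(594,594),interpolation=cv2.INTER_NEAREST))
E
```

```text
(no output)
```

View pics/crop3.png

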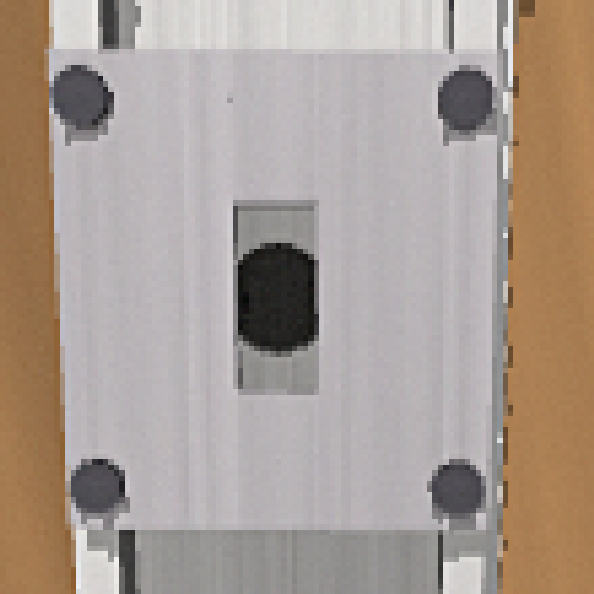

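The slot rim in the crop is a rectangle from (233,200) to (318,395), with the dark round pad at its middle (278,298). The plate spans from (48,50) to (500,528).

```bash
cat > slot.py <<'E'
from h import *
W=dict(np.load('w3.npz')); S=dict(np.load('scene3.npz')); D=dict(np.load('side3.npz'))
c=lambda x,y:(x/5.4+215-.5,y/5.4+60-.5)
q=[c(*p) for p in [(233,200),(318,200),(319,395),(233,395)]]
P=np.array([atz(W,p,.042) for p in q]); print(P.round(4),'slot mid',P.mean(0).round(4))
d=P[0]+P[1]-P[2]-P[3]; print('yaw',np.degrees(np.arctan2(-d[0],d[1])),'len',np.linalg.norm(d)/2,'wid',np.linalg.norm(P[0]-P[1]))
Q=np.array([atz(W,c(*p),.042) for p in [(48,50),(500,50),(486,528),(66,528)]]);print('plate',Q.round(4),Q.mean(0).round(4),np.linalg.norm(Q[0]-Q[1]),np.linalg.norm(Q[0]-Q[3]))
# slot mid in the fixed cameras: dark pad pixels near prediction
for n,f in(('scene',S),('side',D)): print(n,proj(f,P.mean(0)))
# held beacon predicted: yaw -10 about z
s=sense(); t=s['eef_pos']; a=np.radians(s['ee_rot'][2]-90)
zs=t[2]-.0505  # shoulder: grasped at TCP 0.0805 with shoulder at 0.03
for v in(-.022,.022):
  for u in(-.013,.013):
    for z in(zs,zs+.09): print((u,v,round(z,3)),proj(W,(t[0]+np.cos(a)*u-np.sin(a)*v,t[1]+np.sin(a)*u+np.cos(a)*v,z)).round(1))
b=W['color'].astype(int); m=((b[...,0]>1.8*b[...,2]+20)&(b[...,1]>.7*b[...,0])).astype(np.uint8)
for r in(209,210,211,212,213,214,216,230,260,290,310):
    x=np.nonzero(m[r,225:340])[0]; print(r,(x.min()+225,x.max()+225) if len(x) else None,end=' ')
E
python3 slot.py; python3 - <<'E'
import cv2,numpy as np
a=cv2.imread('pics/scene3.png')[185:250,120:220]; b=cv2.imread('pics/side3.png')[130:200,260:340]
a=cv2.resize(a,(600,390),interpolation=2); b=cv2.resize(b,(200*1+0,175),interpolation=2) if 0 else cv2.resize(b,None,fx=5,fy=5,interpolation=2)
h=max(a.shape[0],b.shape[0])
cv2.imwrite('pics/cropsc.png',a); cv2.imwrite('pics/cropsd.png',b)
E
```

```text
[[ 0.5341 -0.2294  0.042 ]
 [ 0.5492 -0.2321  0.042 ]
 [ 0.5431 -0.2657  0.042 ]
 [ 0.5274 -0.2629  0.042 ]] slot mid [ 0.5385 -0.2475  0.042 ]
yaw -10.83945114753492 len 0.03413723205046195 wid 0.015310108278526609
plate [[ 0.507  -0.1994  0.042 ]
 [ 0.5853 -0.2133  0.042 ]
 [ 0.5699 -0.2954  0.042 ]
 [ 0.4912 -0.2814  0.042 ]] [ 0.5384 -0.2474  0.042 ] 0.0794591333858249 0.08356906790664022
scene [168.42128049 210.22767427]
side [300.21624499 155.42201829]
(-0.013, -0.022, np.float64(0.19)) [261.8 275.3]
(-0.013, -0.022, np.float64(0.28)) [245.2 401.7]
(0.013, -0.022, np.float64(0.19)) [303.3 275.2]
(0.013, -0.022, np.float64(0.28)) [319.3 401.6]
(-0.013, 0.022, np.float64(0.19)) [260.1 208. ]
(-0.013, 0.022, np.float64(0.28)) [239.8 291.4]
(0.013, 0.022, np.float64(0.19)) [304.6 207.8]
(0.013, 0.022, np.float64(0.28)) [323.9 291.2]
209 (np.int64(225), np.int64(339)) 210 (np.int64(234), np.int64(333)) 211 (np.int64(225), np.int64(338)) 212 (np.int64(227), np.int64(336)) 213 (np.int64(227), np.int64(331)) 214 (np.int64(228), np.int64(339)) 216 (np.int64(233), np.int64(338)) 230 (np.int64(230), np.int64(334)) 260 (np.int64(229), np.int64(337)) 290 (np.int64(246), np.int64(320)) 310 (np.int64(245), np.int64(321))
```

```bash
python3 -m creep '[[[-2,25,0,0,0,-0.016,15],[-2,26,0,0,0,0,15],[0,25,-10,0,0,0,15],[0,0,-35,0,0,0,15],[0,0,-35,0,0,0,15],[0,0,-25,0,0,0,15],[0,0,-10,0,0,0,15],[0,0,-3,0,0,0,15],[0,0,0,0,0,0,15],[0,0,0,0,0,0,15],[0,0,0,0,0,0,15]]]'; python3 - <<'E'
from h import *
for i in range(3):
    f=grab_frame("side"); s=sense(); print(s['eef_pos'].round(4) if hasattr(s['eef_pos'],'round') else s['eef_pos'],s['ee_rot'],s['wrist_force'],s['t'])
save(f,'side4.png'); np.savez('side4.npz',**f); g=grab_frame("scene"); save(g,'scene4.png')
a=f['color'][115:195,260:340]; b=g['color'][165:245,125:205]
cv2.imwrite('pics/c4.png',cv2.resize(np.hstack([a,b])[:,:,::-1],(800,400),interpolation=2))
E
```

```text
t: 7.15
eef_pos: [0.5391, -0.2497, 0.1242]
ee_rot: [179.8, 0.1, 79.1]
wrist_force: [0.4, -0.1, -3.4]
opening: 0.0258
grip_force: 59.4
[ 0.5389 -0.2497  0.1239] [1.79846562e+02 6.36680195e-02 7.90535261e+01] [-0.34666947 -0.59920464 -1.73827555] 7.2
[ 0.5387 -0.2496  0.1236] [1.79876535e+02 5.10095167e-02 7.90464680e+01] [-0.43134033 -0.38399516 -1.68472908] 7.25
[ 0.5385 -0.2494  0.1232] [1.79908866e+02 3.69152688e-02 7.90477763e+01] [ 0.57850724 -0.05317356 -3.13671074] 7.3
```

View pics/c4.png

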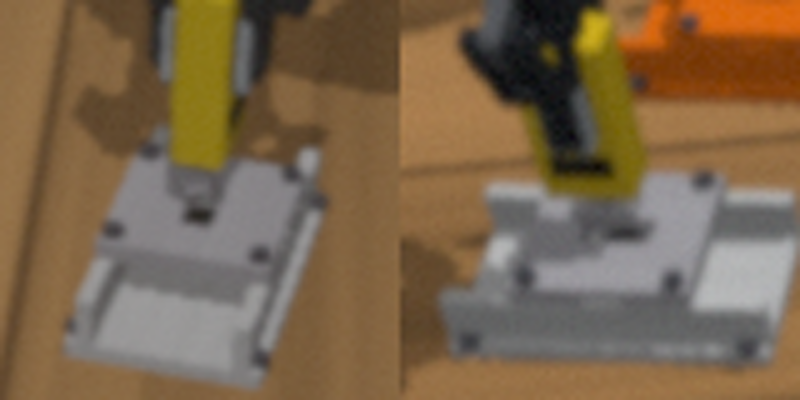

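Both views show the foot just above the slot. The dark slot opening peeks out at (198,213) on the left half of the crop and (630,230) on the right half. Next I let it settle and feel down.

```bash
python3 -m creep '[[[0,0,-2,0,0,0,15],[0,0,-2,0,0,0,15],[0,0,0,0,0,0,15],[0,0,0,0,0,0,15],[0,0,0,0,0,0,15],[0,0,0,0,0,0,15],[0,0,0,0,0,0,15],[0,0,0,0,0,0,15]]]'; python3 -m creep '[[[0,0,0,0,0,0,15],[0,0,0,0,0,0,15],[0,0,0,0,0,0,15]]]'
```

```text
t: 8.15
eef_pos: [0.538, -0.249, 0.1183]
ee_rot: [180.0, 0.0, 79.1]
wrist_force: [-0.2, -0.1, -1.8]
opening: 0.0251
grip_force: 59.4
t: 8.45
eef_pos: [0.538, -0.249, 0.1183]
ee_rot: [180.0, 0.0, 79.1]
wrist_force: [0.3, -0.2, -1.8]
opening: 0.0252
grip_force: 59.4
```

```bash
python3 -m creep '[[[0,1,-2,0,0,0,15],[0,1,-2,0,0,0,15],[0,0,-1,0,0,0,15],[0,0,0,0,0,0,15]]]'; for i in 1 2; do :; done; python3 -m creep '[[[0,0,-1,0,0,0,15],[0,0,0,0,0,0,15]]]'; python3 -m creep '[[[0,0,-1,0,0,0,15],[0,0,0,0,0,0,15]]]'
```

```text
t: 8.85
eef_pos: [0.5378, -0.2468, 0.1129]
ee_rot: [-180.0, -0.0, 79.1]
wrist_force: [0.7, -0.1, -2.7]
opening: 0.0253
grip_force: 59.4
t: 9.05
eef_pos: [0.538, -0.247, 0.1122]
ee_rot: [-180.0, -0.0, 79.1]
wrist_force: [-0.4, 0.2, -1.4]
opening: 0.0248
grip_force: 59.4
t: 9.25
eef_pos: [0.5379, -0.247, 0.1112]
ee_rot: [-180.0, -0.0, 79.1]
wrist_force: [-0.4, 0.0, -2.2]
opening: 0.0253
grip_force: 59.4
```

```bash
python3 -m creep '[[[0,0,-1,0,0,0,15],[0,0,0,0,0,0,15]]]' | egrep 'pos|wrist'; python3 -m creep '[[[0,0,-0.7,0,0,0,15],[0,0,0,0,0,0,15]]]'| egrep 'pos|wrist'
```

```text
eef_pos: [0.5379, -0.247, 0.1101]
wrist_force: [0.5, 0.5, -1.2]
eef_pos: [0.5379, -0.247, 0.1095]
wrist_force: [0.5, 0.9, -1.4]
```

```bash
python3 -m creep '[[[0,0,-0.7,0,0,0,15],[0,0,0,0,0,0,15]]]' | egrep 'pos|wrist'
```

```text
eef_pos: [0.538, -0.247, 0.1088]
wrist_force: [-0.3, 0.3, -2.1]
```

```bash
python3 -m creep '[[[0,0,-0.8,0,0,0,15],[0,0,0,0,0,0,15]]]' | egrep 'pos|wrist'
```

```text
eef_pos: [0.5379, -0.247, 0.108]
wrist_force: [0.0, -1.1, -1.0]
```

```bash
python3 -m creep '[[[0,0,-0.8,0,0,0,15],[0,0,0,0,0,0,15]]]' | egrep 'pos|wrist'
```

```text
eef_pos: [0.5379, -0.247, 0.1071]
wrist_force: [0.3, -0.6, -1.8]
```

```bash
python3 -m creep '[[[0,0,-0.8,0,0,0,15],[0,0,0,0,0,0,15]]]' | egrep 'pos|wrist'
```

```text
eef_pos: [0.5379, -0.247, 0.1063]
wrist_force: [0.1, 0.2, -2.1]
```

```bash
python3 -m creep '[[[0,0,-1,0,0,0,15],[0,0,-0.5,0,0,0,15],[0,0,0,0,0,0,15]]]' | egrep 'pos|wrist'
```

```text
eef_pos: [0.5379, -0.247, 0.1048]
wrist_force: [0.7, 0.8, -1.6]
```

```bash
python3 -m creep '[[[0,0,-0.8,0,0,0,15],[0,0,0,0,0,0,15]]]' | egrep 'pos|wrist'
```

```text
eef_pos: [0.5379, -0.247, 0.1041]
wrist_force: [-0.4, 0.1, -1.6]
```

```bash
python3 -m creep '[[[0,0,-0.8,0,0,0,15],[0,0,0,0,0,0,15]]]' | egrep 'pos|wrist'
```

```text
eef_pos: [0.5381, -0.2471, 0.1035]
wrist_force: [-0.0, 0.0, -1.3]
```

```bash
python3 -m creep '[[[0,0,-0.8,0,0,0,15],[0,0,0,0,0,0,15]]]' | egrep 'pos|wrist'
```

```text
eef_pos: [0.5382, -0.2471, 0.1033]
wrist_force: [-1.5, 0.3, 3.6]
```

Fz rose by about 5 N at TCP z 0.1034, and the measured pose sits 7 mm below where plate contact was expected. So the foot is in the slot on the spring pad. Pushing down.

```bash
python3 -m creep '[[[0,0,-1,0,0,0,15],[0,0,-1,0,0,0,15],[0,0,-1,0,0,0,15],[0,0,0,0,0,0,15]]]' | egrep 'pos|wrist'
```

```text
eef_pos: [0.5382, -0.2471, 0.0999]
wrist_force: [-1.7, 1.2, 5.9]
```

```bash
python3 -m creep '[[[0,0,-1,0,0,0,15],[0,0,-1,0,0,0,15],[0,0,-0.5,0,0,0,15],[0,0,0,0,0,0,15]]]' | egrep 'pos|wrist'
```

```text
eef_pos: [0.5382, -0.2471, 0.0976]
wrist_force: [-1.8, 0.3, 6.3]
```

```bash
python3 -m creep '[[[0,0,-1,0,0,0,15],[0,0,-0.8,0,0,0,15],[0,0,0,0,0,0,15]]]' | egrep 'pos|wrist'
```

```text
eef_pos: [0.5382, -0.2471, 0.0959]
wrist_force: [-1.8, 1.2, 8.1]
```

```bash
python3 -m creep '[[[0,0,-0.7,0,0,0,15],[0,0,-0.5,0,0,0,15],[0,0,0,0,0,0,15],[0,0,0,0,0,0,15]]]'
```

```text
t: 12.85
eef_pos: [0.5382, -0.2472, 0.0949]
ee_rot: [180.0, 0.0, 79.1]
wrist_force: [-2.4, 2.3, 8.6]
opening: 0.0252
grip_force: 60.6
```

```bash
cat > s.py <<'E'
from plant import *
import numpy as np
s=sense(); print(np.round(s['ee_rot'],1),np.round(s['eef_pos'],4),'F',np.round(s['wrist_force'],1),'M',np.round(s['ft_torque'],2),round(s['t'],2),round(s['opening'],4))
E
python3 s.py; python3 -m creep '[[[0,0,0,0,0,-0.06,15],[0,0,0,0,0,-0.06,15],[0,0,0,0,0,0,15]]]'>/dev/null; python3 s.py
```

```text
[180.    0.   79.1] [ 0.5382 -0.2472  0.0949] F [-2.4  2.3  8.6] M [ 0.27  0.67 -0.01] 12.85 0.0252
[179.9   0.   72.1] [ 0.5387 -0.2475  0.0952] F [-2.2  0.3  8.1] M [0.28 0.43 0.03] 13.15 0.0257
```

```bash
python3 -m creep '[[[0,0,0,0,0,-0.06,15],[0,0,0,0,0,-0.06,15],[0,0,0,0,0,-0.06,15],[0,0,0,0,0,0,15]]]'>/dev/null; python3 s.py
```

```text
[179.8   0.   61.8] [ 0.5393 -0.2478  0.0955] F [-1.3  0.6  7.8] M [0.15 0.25 0.03] 13.55 0.0252
```

```bash
python3 -m creep '[[[0,0,-0.4,0,0,-0.08,15],[0,0,-0.3,0,0,-0.08,15],[0,0,-0.2,0,0,-0.08,15],[0,0,0,0,0,0,15],[0,0,0,0,0,0,15]]]'>/dev/null; python3 s.py
```

```text
[179.7  -0.   48.1] [ 0.5396 -0.2482  0.0949] F [-1.1 -0.1  8.4] M [ 0.06  0.21 -0.01] 14.05 0.0253
```

```bash
python3 -m creep '[[[0,0,0,0,0,-0.08,15],[0,0,0,0,0,-0.08,15],[0,0,0,0,0,-0.08,15],[0,0,0,0,0,-0.08,15],[0,0,0,0,0,0,15]]]'>/dev/null; python3 s.py
```

```text
[ 1.797e+02 -1.000e-01  2.970e+01] [ 0.5399 -0.2484  0.0951] F [-0.3  0.5  7.2] M [-0.08  0.15 -0.01] 14.55 0.0254
```

```bash
python3 -m creep '[[[0,0,-0.2,0,0,-0.08,15],[0,0,0,0,0,-0.08,15],[0,0,0,0,0,-0.08,15],[0,0,0,0,0,-0.08,15],[0,0,0,0,0,0,15]]]'>/dev/null; python3 s.py
```

```text
[179.7  -0.2  11.4] [ 0.54   -0.2486  0.095 ] F [ 0.2 -0.8  7.3] M [-0.14  0.13  0.  ] 15.05 0.0253
```

```bash
python3 -m creep '[[[0,0,-0.2,0,0,-0.08,15],[0,0,0,0,0,-0.08,15],[0,0,0,0,0,-0.08,15],[0,0,0,0,0,0,15]]]'>/dev/null; python3 s.py
```

```text
[179.8  -0.3  -2.4] [ 0.54   -0.2487  0.0948] F [-0.9 -0.7  7.9] M [-0.14  0.15 -0.04] 15.45 0.0252
```

```bash
python3 -m creep '[[[0,0,0,0,0,-0.06,15],[0,0,0,0,0,-0.04,15],[0,0,0,0,0,0,15]]]'>/dev/null; python3 s.py
```

```text
[179.8  -0.3  -8.1] [ 0.54   -0.2488  0.0949] F [-1.  -0.3  7.2] M [-0.1   0.18  0.01] 15.75 0.0252
```

Turned 87°. Now I feel for the stop in small steps.

```bash
python3 -m creep '[[[0,0,0,0,0,-0.03,15],[0,0,0,0,0,-0.03,15],[0,0,0,0,0,0,15]]]'>/dev/null; python3 s.py
```

```text
[179.8  -0.3 -11.5] [ 0.54   -0.2488  0.0948] F [-0.8 -0.4  8. ] M [-0.16  0.22  0.03] 16.05 0.0254
```

```bash
python3 -m creep '[[[0,0,0,0,0,-0.02,15],[0,0,0,0,0,0,15]]]'>/dev/null; python3 s.py
```

```text
[179.8  -0.3 -12.6] [ 0.54   -0.2488  0.0949] F [-0.3 -0.9  8. ] M [-0.18  0.15  0.02] 16.25 0.0254
```

```bash
python3 -m creep '[[[0,0,0,0,0,-0.02,15],[0,0,0,0,0,0,15]]]'>/dev/null; python3 s.py
```

```text
[179.8  -0.3 -13.8] [ 0.54   -0.2488  0.0949] F [-0.5 -1.1  7.4] M [-0.18  0.08  0.08] 16.45 0.0253
```

```bash
python3 -m creep '[[[0,0,0,0,0,-0.015,15],[0,0,0,0,0,0,15]]]'>/dev/null; python3 s.py
```

```text
[179.9  -0.3 -14.6] [ 0.5401 -0.2487  0.0948] F [-0.3 -0.4  8.3] M [-0.12  0.08  0.06] 16.65 0.0252
```

```bash
python3 -m creep '[[[0,0,0,0,0,-0.015,15],[0,0,0,0,0,0,15]]]'>/dev/null; python3 s.py
```

```text
[179.9  -0.3 -15.5] [ 0.5402 -0.2485  0.0949] F [ 0.3 -0.2  8.2] M [-0.1   0.05  0.12] 16.85 0.025
```

```bash
python3 -m creep '[[[0,0,0,0,0,-0.012,15],[0,0,0,0,0,0,15],[0,0,0,0,0,0,15]]]'>/dev/null; python3 s.py
```

```text
[179.9  -0.3 -16.2] [ 0.5402 -0.2485  0.0948] F [ 0.4 -0.6  8.5] M [-0.03  0.07  0.16] 17.15 0.0249
```

The stop is met: the moment is steadily rising at 95°. I'll relax off it slightly and let it rise.

```bash
python3 -m creep '[[[0,0,0,0,0,0.03,15],[0,0,0,0,0,0.03,15],[0,0,1,0,0,0,15],[0,0,1,0,0,0,15],[0,0,0,0,0,0,15]]]'>/dev/null; python3 s.py
```

```text
[179.9  -0.3 -12.7] [ 0.5402 -0.2483  0.0968] F [ 0.5 -0.2  6.8] M [ 0.05 -0.09  0.02] 17.65 0.0257
```

```bash
python3 -m creep '[[[0,0,1,0,0,0,15],[0,0,0.8,0,0,0,15],[0,0,0,0,0,0,15]]]'>/dev/null; python3 s.py
```

```text
[179.9  -0.3 -12.7] [ 0.5402 -0.2483  0.0984] F [ 1.4 -1.3  6.1] M [-0.02 -0.1   0.05] 17.95 0.0254
```

```bash
python3 -m creep '[[[0,0,0.8,0,0,0,15],[0,0,0,0,0,0,15]]]'>/dev/null; python3 s.py
```

```text
[179.9  -0.3 -12.7] [ 0.5402 -0.2483  0.099 ] F [ 1.1 -0.5  6.9] M [-0.11 -0.14 -0.01] 18.15 0.0254
```

```bash
python3 -m creep '[[[0,0,0.7,0,0,0,15],[0,0,0,0,0,0,15]]]'>/dev/null; python3 s.py
```

```text
[179.9  -0.3 -12.7] [ 0.5402 -0.2483  0.0997] F [ 1.4 -0.7  5.1] M [-0.04 -0.21 -0.03] 18.35 0.0249
```

```bash
python3 -m creep '[[[0,0,0.6,0,0,0,15],[0,0,0,0,0,0,15]]]'>/dev/null; python3 s.py
```

```text
[179.9  -0.3 -12.7] [ 0.5402 -0.2483  0.1002] F [ 0.7 -0.8  5.1] M [-0.11 -0.21  0.01] 18.55 0.0253
```

```bash
python3 -m creep '[[[0,0,0.4,0,0,0,15],[0,0,0,0,0,0,15]]]'>/dev/null; python3 s.py
```

```text
[179.9  -0.3 -12.7] [ 0.54   -0.2483  0.1003] F [ 3.3 -1.4  4.9] M [-0.31 -0.71  0.02] 18.75 0.0251
```

```bash
python3 -m creep '[[[0,0,0.4,0,0,0,15],[0,0,0,0,0,0,15]]]'>/dev/null; python3 s.py
```

```text
[179.9  -0.2 -12.7] [ 0.5391 -0.2478  0.1002] F [ 3.  -2.   5.5] M [-0.42 -0.66 -0.05] 18.95 0.0257
```

```bash
python3 -m creep '[[[-0.5,0.3,0.5,0,0,0,15],[0,0,0,0,0,0,15]]]'>/dev/null; python3 s.py
```

```text
[180.   -0.  -12.7] [ 0.5377 -0.2469  0.1003] F [ 3.3 -2.4  4.2] M [-0.43 -0.68 -0.04] 19.15 0.025
```

```bash
python3 -m creep '[[[0,0,0.5,0,0,0,15],[0,0,0,0,0,0,15]]]'>/dev/null; python3 s.py
```

```text
[180.   -0.  -12.7] [ 0.5376 -0.2469  0.1005] F [ 4.1 -1.8  3.7] M [-0.54 -0.81 -0.04] 19.35 0.0254
```

```bash
python3 -m creep '[[[0,0,0,0,0,0.03,15],[0,0,0,0,0,0,15]]]'>/dev/null; python3 s.py; python3 -m creep '[[[0,0,0,0,0,0.03,15],[0,0,0,0,0,0,15]]]'>/dev/null; python3 s.py
```

```text
[-1.8e+02  1.0e-01 -1.1e+01] [ 0.5371 -0.2465  0.1004] F [ 3.1 -1.9  5.1] M [-0.36 -0.53 -0.04] 19.55 0.0254
[-1.8e+02  1.0e-01 -9.2e+00] [ 0.5369 -0.2464  0.1002] F [ 1.6 -0.4  5.1] M [-0.29 -0.38 -0.01] 19.75 0.0252
```

```bash
python3 -m creep '[[[0,0,0.3,0,0,-0.02,15],[0,0,0,0,0,0,15]]]'>/dev/null; python3 s.py; python3 -m creep '[[[0,0,0.4,0,0,0,15],[0,0,0,0,0,0,15]]]'>/dev/null; python3 s.py
```

```text
[-1.80e+02  1.00e-01 -1.05e+01] [ 0.5369 -0.2463  0.1004] F [ 1.6 -1.2  4.5] M [-0.22 -0.27  0.08] 19.95 0.0255
[-1.80e+02  1.00e-01 -1.04e+01] [ 0.5369 -0.2463  0.1005] F [ 0.9 -1.6  1.5] M [-0.27 -0.33 -0.04] 20.15 0.0252
```

```bash
python3 -m creep '[[[0,0,0.4,0,0,0,15],[0,0,0,0,0,0,15]]]'>/dev/null; python3 s.py
```

```text
[-1.80e+02  1.00e-01 -1.04e+01] [ 0.5368 -0.2463  0.1005] F [ 1.9 -1.3 -2.7] M [-0.37 -0.48 -0.06] 20.35 0.0253
```

At z 0.1005 the load goes to the plate (Fz drops from 4.5 to -2.7), so the foot is fully up in its lock. I'll let go and check.

```bash
python3 -m creep '[[[0,0,-0.3,0,0,0,26],[0,0,0,0,0,0,30],[0,0,0,0,0,0,45],[0,0,0,0,0,0,60],[0,0,0,0,0,0,60],[0,0,0,0,0,0,60]]]' 20 >/dev/null; python3 s.py; python3 -m creep '[[[0,0,10,0,0,0,60],[0,0,30,0,0,0,60],[0,0,40,0,0,0,60],[0,0,40,0,0,0,60],[0,0,20,0,0,0,60],[0,0,0,0,0,0,60],[0,0,0,0,0,0,60]]]' >/dev/null; python3 s.py; python3 - <<'E'
from h import *
f=grab_frame("side"); g=grab_frame("scene"); w=grab_frame("wrist"); np.savez('w5.npz',**w)
a=cv2.resize(f['color'][105:205,250:350],(400,400),interpolation=2); b=cv2.resize(g['color'][150:250,115:215],(400,400),interpolation=2)
cv2.imwrite('pics/c5.png',np.hstack([a,b])[:,:,::-1]); save(w,'w5.png')
E
```

```text
[-180.     0.   -10.4] [ 0.5374 -0.2466  0.1013] F [ 0.3 -0.1  0.6] M [-0.    0.04  0.02] 20.95 0.0602
[ 1.80e+02 -1.00e-01 -1.04e+01] [ 0.5375 -0.2467  0.2419] F [-1.  -0.3 -0.2] M [-0.03 -0.    0.02] 21.65 0.0599
```

View pics/c5.png

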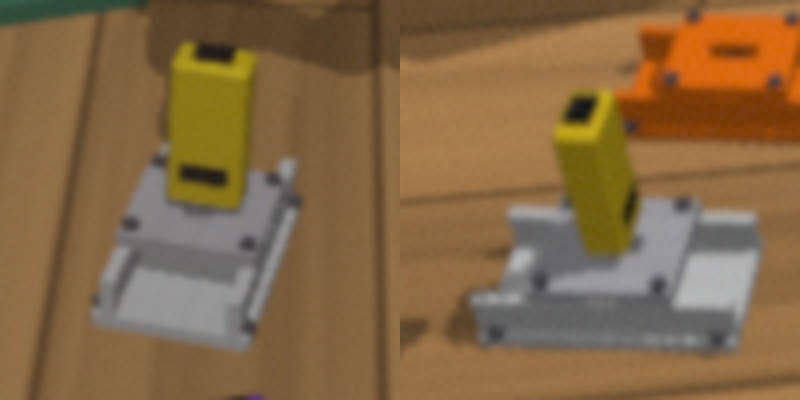

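View pics/w5.png

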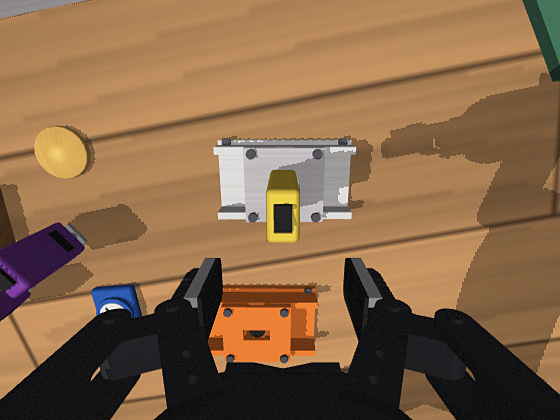

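The pictures show the beacon upright on the grey mount: side crop (210,125), scene crop (595,175), wrist (283,205). It stands square to the plate after the quarter turn, with the neck still showing under the shoulder, and the gripper is clear. Handing in.

```bash
python3 -c "
from plant import *
print(job_done())"
```

```text
the job is handed in; nothing more can be done
None
```

I moved the yellow beacon from the stand to the mount's slot, pushed it down, turned it 95° clockwise to the stop, eased back about 4°, let it rise to lock height and let go; I did not test that it holds against turning back, but it stood upright when I handed the job in at about 22 s.

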